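Fit the battery cover back on the leak alarm

TASK

The battery cover of the water leak alarm is lying on the cupboard floor. Pick it up by its grip, hook its front lip into the alarm's slot with the cover tilted, tail end up, then pivot it down until the latch snaps over its tail and it lies flat; let go of it. Leave the other things in the cupboard where they are.

Things in the scene. Friction and masses are not known exactly. Their poses are not given: they have to be found in the camera images.
- alarm: White plastic leak alarm screwed to the plywood floor, 168 x 104 x 50 mm high, open battery bay in its top. Origin: centre of its underside; x points from the slot end (front, -x) to the latch end (rear, +x), z up. The bay is 56 mm wide (y), its floor 10 mm high, with cells up to 25 mm high in it.
- cover_seat (a point): Where the cover's origin is when home, with the same axes as the alarm: (0, 0, 40) mm in the alarm's frame, level with the two ledges (|y| 28 to 41 mm) on which the cover's plate rests, between low side rails (inner faces 82 mm apart, tops 45 mm above the alarm's underside).
- slot_edge (a point): Middle of the lower rear edge of the roof bar over the slot, at (-57, 0, 46) mm in the alarm's frame. The bar is 4 mm thick, full width, from x -84 to -57 mm. The slot below it is 56 mm wide, 19 mm deep and open down to the bay's floor. The lip goes in below this edge, towards the alarm's -x.
- latch_nose (a point): Lower front edge of the latch's nose at the alarm's rear, at (51, 0, 48) mm in the alarm's frame when the latch is at rest; the nose is 32 mm wide, its front face slopes back 7 mm over the next 11 mm of height, the latch's top is 64 mm high.
- latch (a joint): Sprung snap latch: travel in m towards the alarm's +x, 0 at rest (1.2 N), up to 0.012, stiffness 400 N/m. The cover's tail, pressed down with some 3 to 10 N, pushes it back about 4 mm and it snaps back to 0 over the tail.
- cover: White plastic battery cover, 70 g, lying grip up: plate 110 (x) x 72 (y) x 6 mm. Origin: centre of its underside; x points from lip to tail, z up. Lip: tongue 44 mm wide, 3 mm thick, level with the underside, x -55 to -67 mm. Grip: upright rib on the plate, 40 mm long in x (-25 to +15 mm), 14 mm thick in y, its top 32 mm above the underside.
- cover_grip (a point): Middle of the top of the cover's grip rib, at (-5, 0, 32) mm in the cover's frame.
- cover_lip (a point): Middle of the tip of the cover's lip, at (-67, 0, 1.5) mm in the cover's frame.
- cover_tail (a point): Middle of the upper rear edge of the cover, at (55, 0, 6) mm in the cover's frame.
- nut: Chrome hexagonal trap nut, 45 mm across flats with a 33 mm hole, 16 mm high, lying loose; origin: centre of its underside. Bystander.
- spoon: Wooden spoon 240 mm long lying loose, along its x. Bystander.
- dustpan: Red dustpan, 200 x 200 mm pan 45 mm high with a handle to its +x, loose; origin: centre of the pan's underside. Bystander.
- jar: Glass pepper jar 44 mm across, 85 mm high, loose on the blue shelf insert (280 x 270 x 140 mm high, at the left); origin: centre of its underside. Bystander.
- dish: Steel scouring pad dish 96 mm across, 22 mm high, loose on the blue shelf insert; origin: centre of its underside. Bystander.
- brush: Flat cleaning brush with a wooden handle, 200 mm long, lying loose near the robot's foot. Bystander.
Mind the look-alikes: they are no part of the job. What is shaped like the cover but orange is not meant.

How it is judged (in metres and radians):
On the way:
1. the lip is under the slot's roof bar while the cover is still tilted, tail up (x of cover_lip in the frame of alarm between -0.078 and -0.06 m and z of cover_lip in the frame of alarm between 0.012 and 0.046 m and y of cover_lip in the frame of alarm between -0.012 and 0.012 m and z of cover_tail in the frame of alarm above 0.06 m), for 0.1 s.
At the end, for the whole second after the job is handed in: The cover rests, released, flat in the alarm (0.05 rad of level, 0.1 rad of its direction, underside within 3 mm of the ledges' height, 8 mm sideways), lip 4 mm or more under the roof bar and not past 73 mm ahead, tail under the nose, latch within 2 mm of rest (x of cover_lip in the frame of alarm between -0.073 and -0.061 m and y of cover in the frame of alarm between -0.008 and 0.008 m and z of cover in the frame of alarm between 0.037 and 0.043 m and angle between cover's own z axis and vertical below 0.05 rad and angle between the x axis of cover and the x axis of alarm, either way round below 0.1 rad and z of cover_tail in the frame of latch_nose below 0.001 m and x of cover_tail in the frame of latch_nose above 0.0005 m and value of joint latch below 0.002 m and linear speed of cover below 0.01 m/s); the robot touches nothing.
It fails at once if a bystander is pushed more than 30 mm from its place (distance of any of nut, spoon, dustpan, jar, dish, brush from where it was at the start of the episode above 0.03 m).
It also fails if it takes over 45 s, if anything falls off the work surface, if the arm or the gripper's body presses on something with over 40 N, if the wrist force passes 120 N, or if a joint passes its speed limit or range.

ROBOT

A 6-joint arm with a two-finger parallel gripper is mounted at the origin on the work surface. World frame = base frame: x ahead of the robot, y to its left, z up, the work surface at z = 0. Lengths are in m, angles in degrees, forces in N, time in s.
With the tool pointing down it reaches from about 0.25 to 0.725 m from the base axis. Payload 9.7 kg.
Tool frame: the origin (TCP) lies midway between the tips of the shut fingers; the grasp point (between the pads) lies 19 mm behind it; z points along the fingers, x is the direction in which the jaws open and shut, and the axes are right-handed (so a half turn about z gives the same grasp; the last joint's range is limited). The gripper opens to 85 mm and grips with 20 to 120 N. Pads are 22 mm wide; open, the fingers measure 114 mm over their backs; the gripper's body (76 mm by 85 mm) begins 54 mm behind the grasp point. The pads swing forward as they close: fully open they stand 13 mm farther back than shut.
Start: joints at [63.197, 4.979, 10.078, 95.1, 0, 90], TCP at [0.248, 0.491, 0.196] pointing down, gripper open.
Joint ranges: [-179.16, 179.16], [-48.56, 103.87], [-65.8, 70.77], [-126.05, 130.52], [-82.76, 87.17], [-180, 180]. Speed limits (degrees/s): [127.2, 127.2, 147.25, 180, 180, 180].

INTERFACE

Orientations are given as [roll, pitch, yaw] about the fixed x, y, z axes, in that order (R = Rz(yaw) Ry(pitch) Rx(roll)).
In Python, from workcell import bot, optics gives the robot as it stands.
- The arm moves only by the shell command python3 -m creep 'ROWS' [FORCE]. ROWS is JSON, a list of rows, each a list of 7 numbers: the shift along the tool's x, y, z in m, then the turn, a rotation vector about the tool's x, y, z in rad, then the opening, from 0 (shut) to 1 (fully open). A call has 1 to 8 rows; each row is the pose to reach, as a shift and turn from the pose commanded when the call began, along the tool's axes at that moment; what a row does not reach only later rows make up. A row lasts 1/10 s, in which the tool goes at most 50 mm and 8.59 degrees, less where a joint would pass 70% of its speed; a pose out of reach is approached as far as the arm can. A call with a gripper value outside its range is refused whole. The fingers move at their own pace and stop on an object; FORCE is the grip in N (left out, the last holds). Time passes only in rows, so rows that repeat a pose let the fingers close. It gives the time, the measured TCP pose, the force and the opening at its end, in the units of the state.
- bot.get_obs(): the state, without advancing time (a new reading comes with each control period).
- optics.camera(name): name is "side" or "top" or "wrist"; returns the picture (480x640x3 uint8, red, green, blue); there is no depth.
- optics.camera_params(name): a dict with "camera_matrix" (3x3 intrinsics, pixels), "R" (3x3) and "t" (3): a world point X has camera coordinates R X + t; the wrist camera has in their place "mount" (4x4, takes a point from camera to tool coordinates, whose origin is the TCP and whose axes are the tool frame's). Camera axes: x right, y down, z forward; pixel columns grow to the right and rows downward; lengths in m; the calibration is good to about 2 mm. The wrist camera is an equidistant fisheye: a pixel r from the principal point sees the ray r / f radians off the axis. A picture is of the moment at which its call begins: read the wrist's pose just before it. camera_params takes no time and is no camera call.
- bot.job_done(): hands the job in, once; it reports no verdict.
The state is a dict: "time": time; "q": joint angles; "qd": joint speeds; "joint_efforts": joint torques, N m; "ee_pos": TCP position; "tcp_rot": TCP orientation; "wrist_force": force on the tool from outside, world axes, zero at the start; "torque": the same for the moment, N m; "opening": finger opening in m.
Only numpy, scipy, OpenCV 4.12 (cv2) and the standard library are available. Lean on these libraries where they do the work, as an engineer would, in place of code of your own. Each camera call takes 0.05 s, during which the arm holds its last target.

## Working session

There is one attempt and no reset: what is moved stays moved. The work goes in short steps, Python scripts to look and compute and a shell command to move; the robot and the scene stay as the last step left them, time stands still between calls to the robot, and variables do not carry over. Pictures are saved under pics/ and viewed, and the job is handed in when it is done.

```bash
ls; mkdir -p pics; python3 - <<'E'
from workcell import bot, optics
import cv2
print(bot.get_obs())
for n in ("top","side","wrist"):
    im=optics.camera(n); cv2.imwrite(f"pics/{n}0.png",im[:,:,::-1])
    print(n,optics.camera_params(n))
E
```

```text
pics
{'time': 0.0, 'q': array([6.31974810e+01, 5.01176461e+00, 1.00327177e+01, 9.50982001e+01,
       3.44322130e-04, 9.00014021e+01]), 'qd': array([-0.01106012,  0.02016632,  0.0386501 ,  0.06119299,  0.04677376,
        0.01160966]), 'joint_efforts': array([-1.12496982e-03, -5.20382595e+01,  4.64809692e+01,  1.61105470e-02,
       -7.74341129e-05,  8.77762972e-06]), 'ee_pos': array([0.24787793, 0.49066556, 0.19546116]), 'tcp_rot': array([-1.79999658e+02,  7.72469817e-02,  6.31960789e+01]), 'wrist_force': array([ 0.27073279, -0.13334613, -0.56826286]), 'torque': array([-0.04491191, -0.02689872, -0.02311487]), 'opening': 0.08534160285437149}
top {'camera_matrix': array([[567.97757953,   0.        , 325.94715876],
       [  0.        , 567.97757953, 247.84020949],
       [  0.        ,   0.        ,   1.        ]]), 'R': array([[-0.02005302, -0.99964264, -0.01767658],
       [-0.99702691,  0.02130994, -0.07404877],
       [ 0.074399  ,  0.01613913, -0.99709795]]), 't': array([0.05895242, 0.50544406, 1.65879628])}
side {'camera_matrix': array([[464.50949443,   0.        , 311.15385917],
       [  0.        , 464.50949443, 237.54281104],
       [  0.        ,   0.        ,   1.        ]]), 'R': array([[ 0.99887345, -0.04645948, -0.00966187],
       [-0.03553915, -0.59749085, -0.8010878 ],
       [ 0.03144524,  0.8005287 , -0.59846887]]), 't': array([-0.49508866,  0.11200417,  1.16262335])}
wrist {'camera_matrix': array([[371.64829954,   0.        , 324.1002169 ],
       [  0.        , 371.64829954, 241.39258859],
       [  0.        ,   0.        ,   1.        ]]), 'mount': array([[ 9.99999620e-01,  8.58666699e-04, -1.52355195e-04,
        -1.04094921e-03],
       [-7.67091459e-04,  9.49189929e-01,  3.14702860e-01,
        -8.03757998e-02],
       [ 4.14838883e-04, -3.14702623e-01,  9.49190227e-01,
        -1.77094331e-01],
       [ 0.00000000e+00,  0.00000000e+00,  0.00000000e+00,
         1.00000000e+00]])}
```

View pics/top0.png

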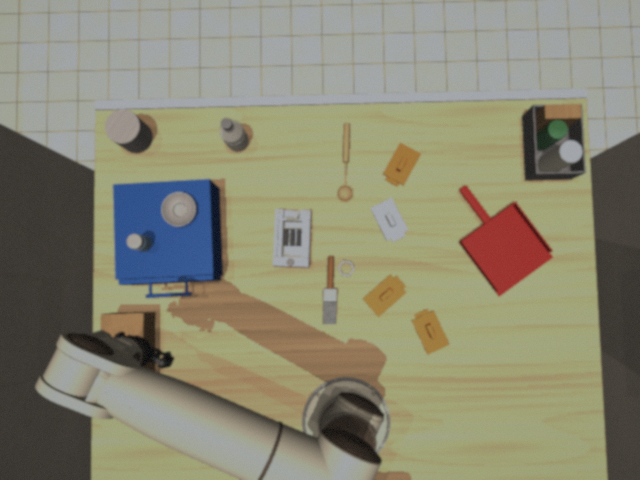

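View pics/side0.png

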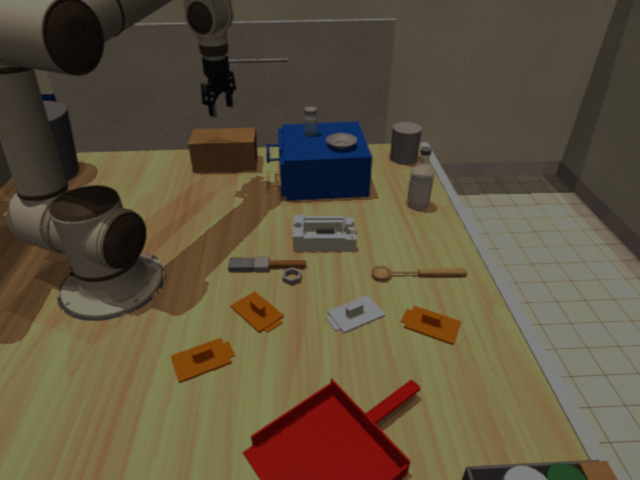

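View pics/wrist0.png

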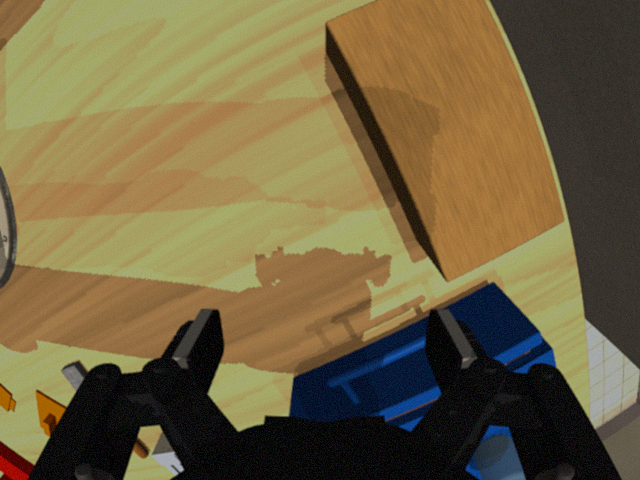

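```bash
cat > h.py <<'E'
import numpy as np, cv2
from scipy.spatial.transform import Rotation as Ro
from workcell import bot, optics
def ray(n,px,obs=None):
    p=optics.camera_params(n);K=p["camera_matrix"];u,v=px
    if n!="wrist":
        d=p["R"].T@np.array([(u-K[0,2])/K[0,0],(v-K[1,2])/K[1,1],1.]); o=-p["R"].T@p["t"]
    else:
        a=np.array([u-K[0,2],v-K[1,2]]);r=np.hypot(*a);th=r/K[0,0]
        dc=np.r_[a/max(r,1e-9)*np.sin(th),np.cos(th)]
        T=pose(obs)@p["mount"]; d=T[:3,:3]@dc;o=T[:3,3]
    return o,d/np.linalg.norm(d)
def pose(obs):
    T=np.eye(4);T[:3,:3]=Ro.from_euler("xyz",obs["tcp_rot"],degrees=True).as_matrix();T[:3,3]=obs["ee_pos"];return T
def plane(n,px,z,obs=None):
    o,d=ray(n,px,obs);return o+d*(z-o[2])/d[2]
def tri(rays):
    A=np.zeros((3,3));b=np.zeros(3)
    for o,d in rays:
        P=np.eye(3)-np.outer(d,d);A+=P;b+=P@o
    x=np.linalg.solve(A,b)
    return x,[np.linalg.norm((np.eye(3)-np.outer(d,d))@(x-o)) for o,d in rays]
def proj(n,X,obs=None):
    p=optics.camera_params(n);K=p["camera_matrix"]
    if n!="wrist":
        c=p["R"]@X+p["t"];return K[0,0]*c[0]/c[2]+K[0,2],K[1,1]*c[1]/c[2]+K[1,2]
    T=np.linalg.inv(pose(obs)@p["mount"]);c=T[:3,:3]@X+T[:3,3]
    r=np.hypot(c[0],c[1]);th=np.arctan2(r,c[2]);return K[0,2]+K[0,0]*th*c[0]/r,K[1,2]+K[0,0]*th*c[1]/r
E
python3 - <<'E'
import cv2
t=cv2.imread("pics/top0.png");s=cv2.imread("pics/side0.png")
a=cv2.resize(t[190:290,260:420],(800,500),interpolation=cv2.INTER_CUBIC);cv2.imwrite("pics/tz.png",a)
a=cv2.resize(s[205:345,280:400],(514,600),interpolation=cv2.INTER_CUBIC);cv2.imwrite("pics/sz.png",a)
from h import *
for px in [(292,238),(390,220),(346,268),(384,295),(346,190),(330,290)]: print(px,plane("top",px,0.02))
E
```

```text
(292, 238) [0.53785145 0.14835297 0.02      ]
(390, 220) [ 0.58501376 -0.14265155  0.02      ]
(346, 268) [ 0.44574746 -0.00936944  0.02      ]
(384, 295) [ 0.3643467  -0.11883128  0.02      ]
(346, 190) [ 0.67766976 -0.01462825  0.02      ]
(330, 290) [0.3821255  0.03904856 0.02      ]
```

View pics/tz.png

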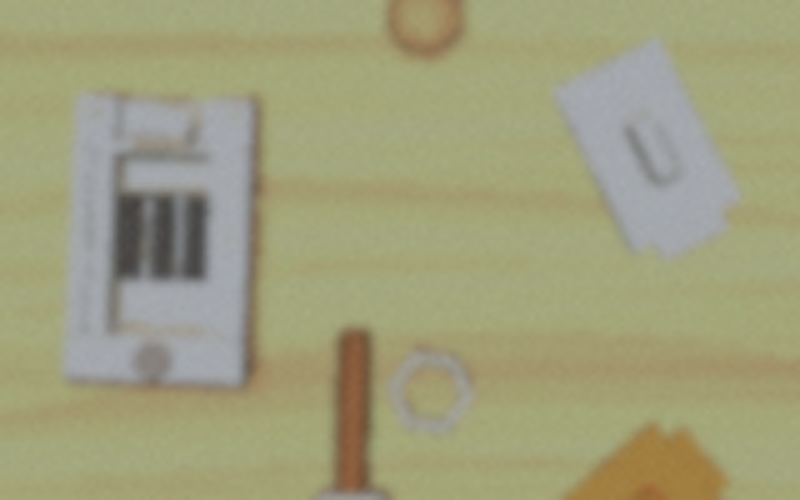

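View pics/sz.png

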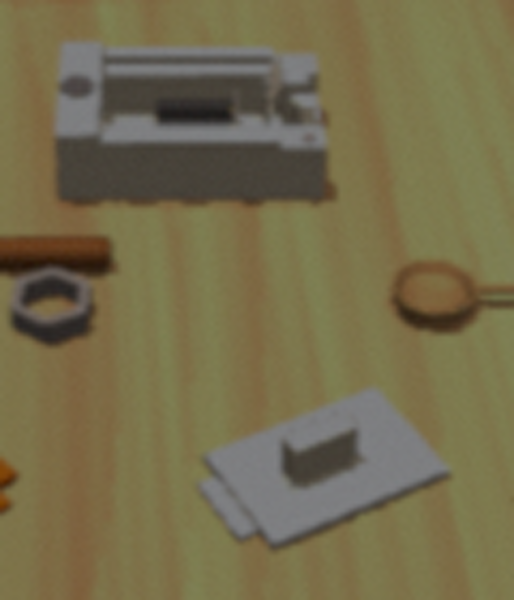

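```bash
python3 - <<'E'
from h import *
for n,(x0,x1,y0,y1) in {"cover":(365,415,192,245),"alarm":(265,320,200,275)}.items():
    im=cv2.imread("pics/top0.png")[y0:y1,x0:x1].astype(int)
    m=((im.max(2)-im.min(2))<32)&(im.max(2)>110)
    m=m.astype(np.uint8)*255
    cs,_=cv2.findContours(m,cv2.RETR_EXTERNAL,cv2.CHAIN_APPROX_NONE)
    c=max(cs,key=cv2.contourArea); r=cv2.minAreaRect(c+np.array([x0,y0])); b=cv2.boxPoints(r)
    print(n,cv2.contourArea(c),r)
    z=.006 if n=="cover" else .05
    P=np.array([plane("top",p,z) for p in b]); print(P.round(4),P.mean(0), [np.linalg.norm(P[i]-P[i-1]).round(4) for i in range(4)])
    for i in range(2): d=P[i+1]-P[i]; print(np.degrees(np.arctan2(d[1],d[0])))
# grip top two views: top zoom, side zoom
E
```

```text
cover 992.5 ((389.7000427246094, 220.40000915527344), (42.48529052734375, 25.938386917114258), 63.43495178222656)
[[ 0.6266 -0.0813  0.006 ]
 [ 0.66   -0.1515  0.006 ]
 [ 0.5446 -0.2046  0.006 ]
 [ 0.5115 -0.1348  0.006 ]] [ 0.58570233 -0.14303749  0.006     ] [np.float64(0.127), np.float64(0.0778), np.float64(0.1271), np.float64(0.0773)]
-64.55441662405428
-155.2754496901881
alarm 2088.5 ((291.3656005859375, 237.49484252929688), (37.81819534301758, 58.30304718017578), 2.2025980949401855)
[[0.4552 0.2073 0.05  ]
 [0.6252 0.1985 0.05  ]
 [0.6185 0.0882 0.05  ]
 [0.4487 0.0978 0.05  ]] [0.53688874 0.14791904 0.05      ] [np.float64(0.1097), np.float64(0.1703), np.float64(0.1105), np.float64(0.17)]
-2.9469432855920554
-93.5124214148233
```

```bash
python3 -m creep '[[0,0,-0.04,0,0,0,1],[-0.027,0.039,-0.05,0,0,0,1],[-0.054,0.078,-0.05,0,0,0,1],[-0.081,0.117,-0.05,0,0,0,1],[-0.108,0.156,-0.05,0,0,0,1],[-0.135,0.195,-0.05,0,0,0,1],[-0.162,0.234,-0.05,0,0,0,1],[-0.19,0.273,-0.05,0,0,0,1]]'
python3 -m creep '[[-0.027,0.039,0,0,0,-0.11,1],[-0.054,0.078,0,0,0,-0.22,1],[-0.081,0.117,0,0,0,-0.33,1],[-0.108,0.156,0,0,0,-0.44,1],[-0.135,0.195,0,0,0,-0.55,1],[-0.162,0.234,0.02,0,0,-0.66,1],[-0.19,0.273,0.04,0,0,-0.78,1],[-0.22,0.31,0.05,0,0,-0.9,1]]'
```

```text
time: 0.95
ee_pos: [0.4065, 0.1965, 0.2461]
tcp_rot: [180.0, -0.0, 63.2]
wrist_force: [0.1, 0.6, 0.8]
opening: 0.0852
time: 1.75
ee_pos: [0.5829, -0.1377, 0.1948]
tcp_rot: [-179.9, -0.1, 115.1]
wrist_force: [0.1, 0.2, -0.2]
opening: 0.0855
```

```bash
python3 - <<'E'
from h import *
o=bot.get_obs();im=optics.camera("wrist");cv2.imwrite("pics/w1.png",im[:,:,::-1]);np.save("w1.npy",o,allow_pickle=True)
print(o["time"],o["ee_pos"],o["tcp_rot"],o["q"])
E
```

```text
1.75 [ 0.58286219 -0.13768589  0.19477262] [-1.79930347e+02 -6.77853405e-02  1.15056263e+02] [-1.32962908e+01  1.19756952e+01  1.77613773e+01  9.58823656e+01
  9.93788004e-03 -3.83526031e+01]
```

View pics/w1.png

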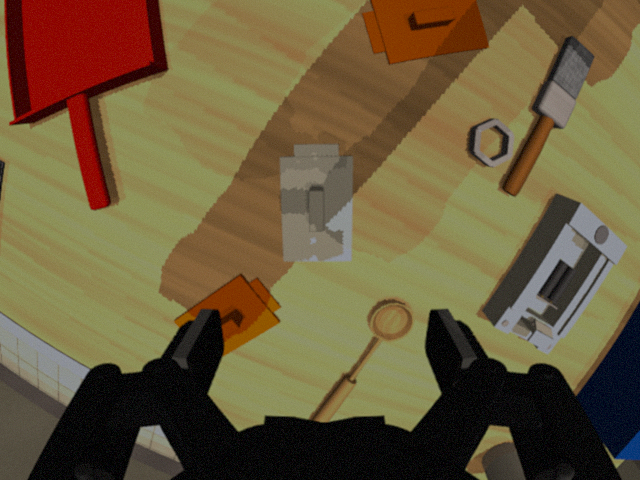

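```bash
python3 - <<'E'
from h import *
im=cv2.imread("pics/w1.png")
cv2.imwrite("pics/w1z.png",cv2.resize(im[135:275,260:370],None,fx=4.2,fy=4.2,interpolation=cv2.INTER_CUBIC))
cv2.imwrite("pics/w1a.png",cv2.resize(im[180:370,470:640],None,fx=3.1,fy=3.1,interpolation=cv2.INTER_CUBIC))
cv2.imwrite("pics/s0z.png",cv2.resize(cv2.imread("pics/side0.png")[285:340,315:395],None,fx=10,fy=10,interpolation=cv2.INTER_CUBIC))
E
```

```text
(no output)
```

View pics/w1z.png

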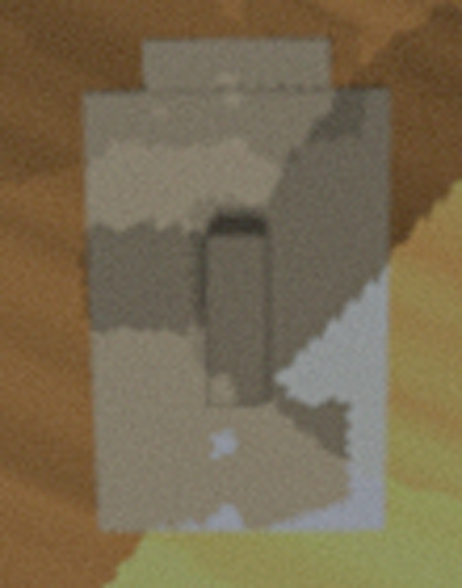

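View pics/w1a.png

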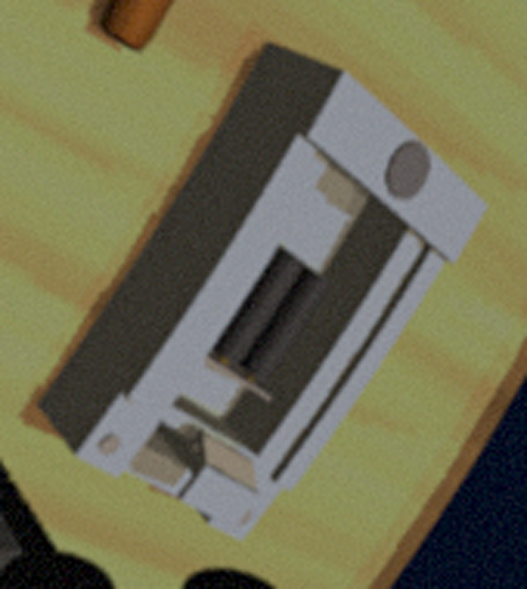

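View pics/s0z.png

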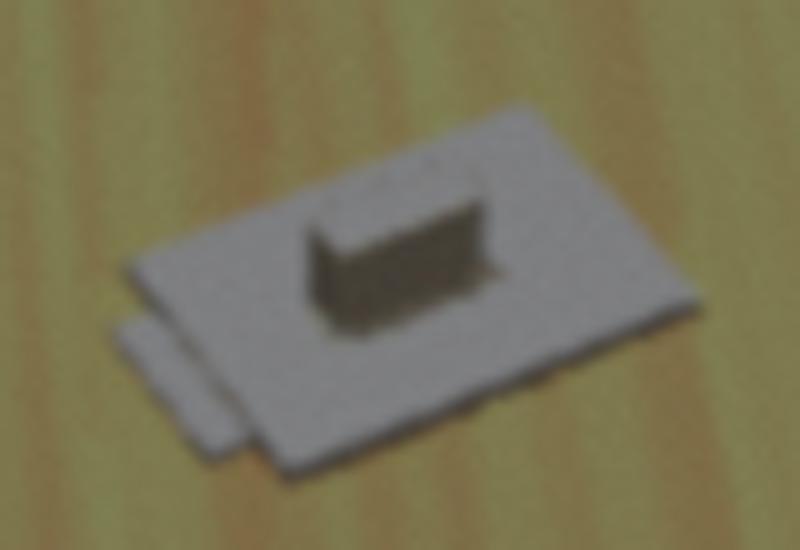

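```bash
python3 - <<'E'
from h import *
o=np.load("w1.npy",allow_pickle=True).item()
f=lambda p:(260+p[0]/4.2,135+p[1]/4.2)
g=lambda p:(315+p[0]/10,285+p[1]/10)
C=[plane("wrist",f(p),.006,o) for p in [(82,90),(390,90),(385,530),(98,530)]]
C=np.array(C);print("plate",C.round(4),C.mean(0)); 
for i,j in((0,1),(3,2),(0,3),(1,2)):
    d=C[j]-C[i];print(np.linalg.norm(d).round(4),np.degrees(np.arctan2(d[1],d[0])))
for a,b in(((207,235),(335,250)),((207,405),(483,200)),((82,90),(290,475)),((98,530),(697,305)),((266,235),(315,222))):
    print("tri",*tri([ray("wrist",f(a),o),ray("side",g(b))]))
G=np.array([plane("wrist",f(p),.032,o) for p in [(207,235),(266,235),(268,405),(207,405)]]);print("grip",G.round(4),G.mean(0))
L=np.array([plane("wrist",f(p),.003,o) for p in [(143,40),(330,40)]]);print("lip",L.round(4),L.mean(0))
# alarm
h=lambda p:(470+p[0]/3.1,180+p[1]/3.1)
A=np.array([plane("wrist",h(p),.05,o) for p in [(345,72),(486,207),(455,262),(310,133),(450,262)]]);print(A.round(4))
E
```

```text
plate [[ 0.5579 -0.1988  0.006 ]
 [ 0.5275 -0.1334  0.006 ]
 [ 0.6266 -0.0859  0.006 ]
 [ 0.6574 -0.1515  0.006 ]] [ 0.59232965 -0.14242625  0.006     ]
0.0721 114.91089297204593
0.0724 115.12967795578302
0.1102 25.437444285158392
0.1099 25.588135161092634
tri [ 0.57220676 -0.15871415  0.03140692] [np.float64(0.000356244052794431), np.float64(0.00035624405279464547)]
tri [ 0.60820472 -0.1422655   0.02882306] [np.float64(0.000861660148019684), np.float64(0.0008616601480198117)]
tri [ 0.55837013 -0.19901323  0.00346937] [np.float64(0.00017656624256691148), np.float64(0.00017656624256706319)]
tri [ 0.65780793 -0.15146937  0.00193439] [np.float64(0.0011235269366504264), np.float64(0.0011235269366505953)]
tri [ 0.56823848 -0.14656892  0.02790191] [np.float64(0.0005880719571121404), np.float64(0.000588071957112103)]
grip [[ 0.5725 -0.1587  0.032 ]
 [ 0.567  -0.1469  0.032 ]
 [ 0.6023 -0.1299  0.032 ]
 [ 0.6082 -0.1424  0.032 ]] [ 0.58747249 -0.14448617  0.032     ]
lip [[ 0.5415 -0.1907  0.003 ]
 [ 0.523  -0.151   0.003 ]] [ 0.53223537 -0.17086076  0.003     ]
[[0.4525 0.0998 0.05  ]
 [0.4586 0.2026 0.05  ]
 [0.4837 0.2018 0.05  ]
 [0.4773 0.0983 0.05  ]
 [0.4849 0.199  0.05  ]]
```

```bash
python3 -m creep '[[-0.008,0.0013,0.04,0,0,-0.007,1],[-0.008,0.0013,0.08,0,0,-0.007,1],[-0.008,0.0013,0.12,0,0,-0.007,1],[-0.008,0.0013,0.15,0,0,-0.007,1],[-0.008,0.0013,0.15,0,0,-0.007,1]]' 40
python3 - <<'E'
from h import *
o=bot.get_obs();im=optics.camera("wrist");cv2.imwrite("pics/w2.png",im[:,:,::-1])
print(o["time"],o["ee_pos"],o["tcp_rot"])
im=optics.camera("side");cv2.imwrite("pics/s2.png",im[:,:,::-1])
E
```

```text
time: 2.3
ee_pos: [0.5842, -0.1421, 0.0417]
tcp_rot: [-179.6, -0.3, 115.2]
wrist_force: [-0.0, -0.5, 0.4]
opening: 0.0856
2.3 [ 0.58424331 -0.14206184  0.04170666] [-179.64536971   -0.2866686   115.15356456]
```

View pics/w2.png

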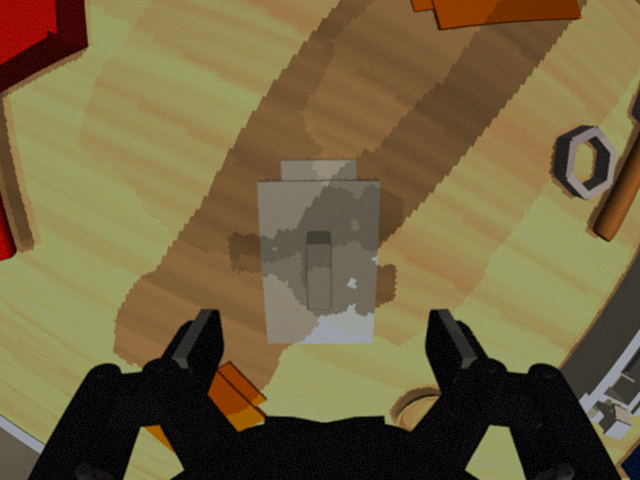

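```bash
python3 - <<'E'
from h import *
o=bot.get_obs();print(o["time"],o["ee_pos"],o["tcp_rot"])
for X in ([.5875,-.1445,.032],[.5725,-.1587,.032]): print(proj("wrist",np.array(X),o))
im=cv2.imread("pics/w2.png")
f=lambda u,v:plane("wrist",(u,v),.006,o)
P=[f(258,181),f(380,181),f(373,343),f(267,343)];print(np.mean(P,0))
E
```

```text
2.4 [ 0.58705093 -0.14272303  0.04723918] [-1.79976206e+02 -1.72734871e-02  1.15158758e+02]
(np.float64(322.6213857511556), np.float64(270.71942691192663))
(np.float64(310.685519099991), np.float64(237.38385659373225))
[ 0.59747746 -0.14223962  0.006     ]
```

```bash
python3 - <<'E'
from h import *
o=bot.get_obs();im=optics.camera("wrist");cv2.imwrite("pics/w3.png",im[:,:,::-1])
print(o["time"],o["ee_pos"],o["tcp_rot"],bot.get_obs()["ee_pos"])
cv2.imwrite("pics/w3z.png",cv2.resize(im[150:350,240:400,::-1],None,fx=3,fy=3,interpolation=cv2.INTER_CUBIC))
np.save("w3.npy",o,allow_pickle=True)
E
```

```text
2.4 [ 0.58705093 -0.14272303  0.04723918] [-1.79976206e+02 -1.72734871e-02  1.15158758e+02] [ 0.58789866 -0.14291816  0.048493  ]
```

View pics/w3z.png

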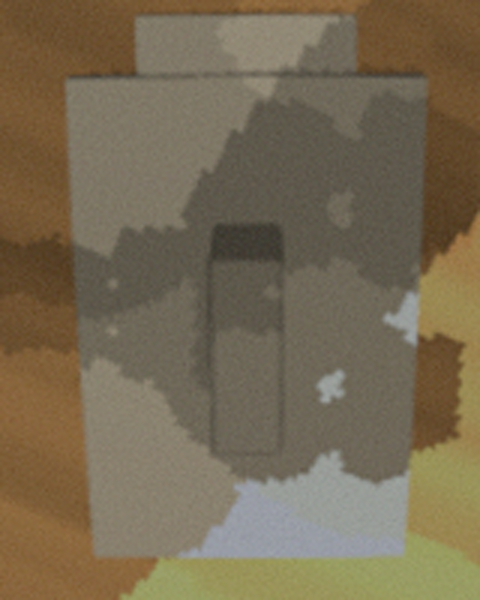

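```bash
python3 - <<'E'
from h import *
o=np.load("w3.npy",allow_pickle=True).item()
f=lambda p,z:plane("wrist",(240+p[0]/3,150+p[1]/3),z,o)
P=np.array([f(p,.006) for p in((67,78),(427,78),(404,556),(93,556))]);G=np.array([f(p,.032) for p in((212,260),(283,260),(281,453),(212,453))])
print(P.mean(0),G.mean(0),np.linalg.norm(P[0]-P[1]),np.linalg.norm(P[0]-P[3]),np.linalg.norm(G[0]-G[3]),np.linalg.norm(G[0]-G[1]))
d=P[3]-P[0];e=P[2]-P[1];print(np.degrees(np.arctan2(d[1],d[0])),np.degrees(np.arctan2(e[1],e[0])))
g=G.mean(0)-o["ee_pos"];print("tool shift",pose(o)[:3,:3].T@g)
o=bot.get_obs();print(o["ee_pos"],o["tcp_rot"])
E
```

```text
[ 0.59228463 -0.14243221  0.006     ] [ 0.58717537 -0.14483657  0.032     ] 0.07146809657026748 0.1099746049180676 0.039192841965715805 0.012852884383332533
25.10331260365265 25.48456177879486
tool shift [-0.00197053 -0.00077956  0.01523891]
[ 0.58789866 -0.14291816  0.048493  ] [1.79922038e+02 6.57101851e-02 1.15164479e+02]
```

```bash
python3 -m creep '[[-0.002,-0.001,0.02,0,0,-0.004,1],[-0.002,-0.001,0.034,0,0,-0.004,1],[-0.002,-0.001,0.034,0,0,-0.004,1],[-0.002,-0.001,0.034,0,0,-0.004,1]]' 40
python3 -m creep '[[0,0,0,0,0,0,1],[0,0,0,0,0,0,1]]'
```

```text
time: 2.85
ee_pos: [0.5874, -0.145, 0.0135]
tcp_rot: [180.0, 0.0, 115.4]
wrist_force: [-0.1, 1.1, 0.2]
opening: 0.0854
time: 3.05
ee_pos: [0.5876, -0.1451, 0.0136]
tcp_rot: [179.9, 0.0, 115.4]
wrist_force: [0.5, 0.1, 0.8]
opening: 0.0857
```

Positioned over the grip; lower 4.5 mm and close.

```bash
python3 -m creep '[[0,0,0.0045,0,0,0,1],[0,0,0.0045,0,0,0,0],[0,0,0.0045,0,0,0,0],[0,0,0.0045,0,0,0,0],[0,0,0.0045,0,0,0,0],[0,0,0.0045,0,0,0,0],[0,0,0.0045,0,0,0,0],[0,0,0.0045,0,0,0,0]]' 50
python3 -m creep '[[0,0,0,0,0,0,0],[0,0,0,0,0,0,0],[0,0,0,0,0,0,0],[0,0,0,0,0,0,0]]' 50
```

```text
time: 3.85
ee_pos: [0.5871, -0.145, 0.0082]
tcp_rot: [180.0, 0.0, 115.4]
wrist_force: [0.1, 0.3, 1.1]
opening: -0.0002
time: 4.25
ee_pos: [0.5871, -0.145, 0.0081]
tcp_rot: [180.0, 0.0, 115.4]
wrist_force: [0.4, 0.6, -0.2]
opening: -0.0001
```

```bash
python3 - <<'E'
from h import *
im=optics.camera("wrist");cv2.imwrite("pics/w4.png",im[:,:,::-1])
im=optics.camera("side");cv2.imwrite("pics/s4.png",cv2.resize(im[200:380,260:460,::-1],None,fx=3.3,fy=3.3))
E
```

```text
(no output)
```

View pics/w4.png

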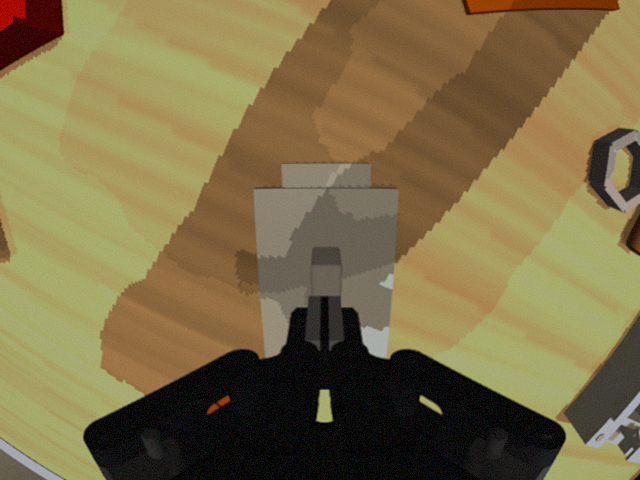

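View pics/s4.png

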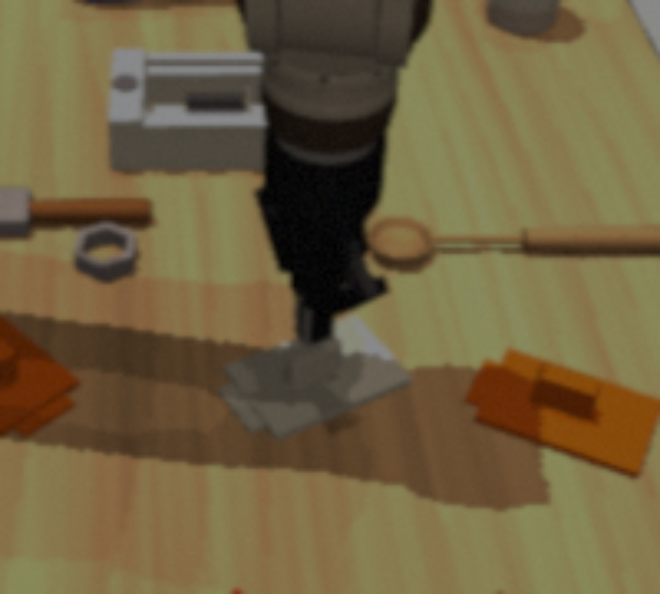

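```bash
python3 - <<'E'
from h import *
o=bot.get_obs();print(o["ee_pos"],o["tcp_rot"],o["q"])
T=pose(o)
for p in ([0,0,0],[0,0,-.019],[0,-.011,0],[0,.011,0],[0,-.011,-.019]):
    X=(T@np.r_[p,1])[:3];print(p,proj("wrist",X,o),proj("side",X),proj("top",X))
for n in("side","top"):
    im=optics.camera(n);x,y=map(int,proj(n,o["ee_pos"]));cv2.imwrite(f"pics/{n}5.png",cv2.resize(im[y-50:y+50,x-60:x+60,::-1],None,fx=6,fy=6,interpolation=cv2.INTER_CUBIC))
im=cv2.imread("pics/w4.png");cv2.imwrite("pics/w5.png",cv2.resize(im[150:370,240:410],None,fx=2.7*1.7/1.7,fy=2.7,interpolation=cv2.INTER_CUBIC))
E
```

```text
[ 0.58712025 -0.14503455  0.00814304] [-1.79999694e+02  3.60471540e-04  1.15391215e+02] [-1.38755609e+01  1.29059662e+01 -1.81793148e+00  7.52761113e+01
 -4.72949235e-04 -3.92667757e+01]
[0, 0, 0] (np.float64(325.9343330648272), np.float64(282.61149714970895)) (np.float64(354.1077326281143), np.float64(312.5893711021721)) (np.float64(390.4037878286209), np.float64(219.7691468093742))
[0, 0, -0.019] (np.float64(326.0842931484731), np.float64(299.1914653795909)) (np.float64(354.4921590931292), np.float64(306.6614320201211)) (np.float64(391.0195871484974), np.float64(218.97364859656645))
[0, -0.011, 0] (np.float64(325.98969659538784), np.float64(263.1052194935852)) (np.float64(350.0041937457786), np.float64(314.27489026505316)) (np.float64(392.08531798649955), np.float64(223.0493358999231))
[0, 0.011, 0] (np.float64(325.8781636716353), np.float64(301.2215193676064)) (np.float64(358.1797416019421), np.float64(310.91680277673106)) (np.float64(388.7238778137662), np.float64(216.49211815900378))
[0, -0.011, -0.019] (np.float64(326.152095655907), np.float64(278.17021138768433)) (np.float64(350.34545855430747), np.float64(308.3420976389112)) (np.float64(392.72046752700476), np.float64(222.29061072455733))
```

View pics/side5.png

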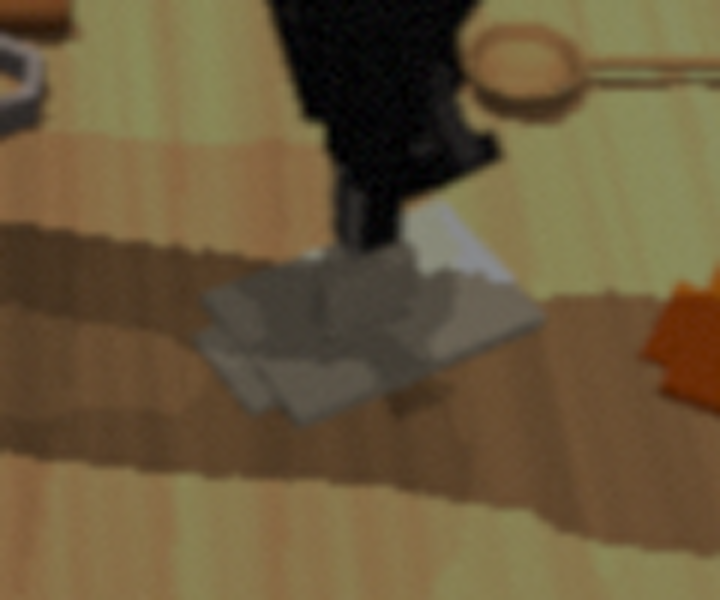

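View pics/w5.png

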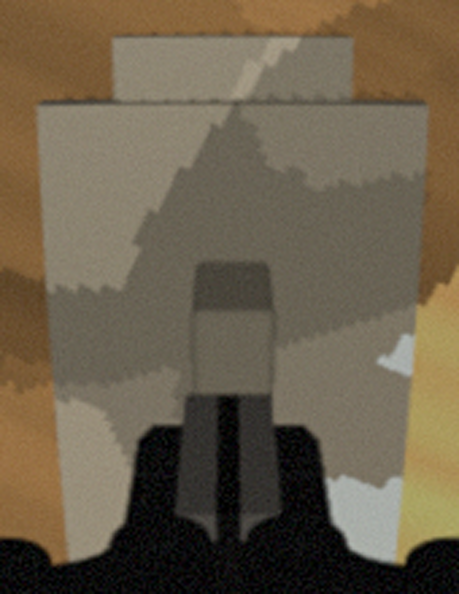

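```bash
python3 -m creep '[[0,0,-0.03,0,0,0,0],[0,0,-0.06,0,0,0,0],[0,0,-0.06,0,0,0,0],[0,0,-0.06,0,0,0,0]]'
python3 - <<'E'
from h import *
o=bot.get_obs();np.save("w6.npy",o,allow_pickle=True);print(o["ee_pos"],o["opening"])
for n in("side","wrist","top"):
    im=optics.camera(n);x,y=map(int,proj(n,o["ee_pos"],o));print(n,x,y,proj(n,o["ee_pos"],o));y=min(y,400);cv2.imwrite(f"pics/{n}6.png",cv2.resize(im[y-50:y+50,x-60:x+60,::-1],None,fx=6,fy=6,interpolation=cv2.INTER_CUBIC))
E
```

```text
time: 4.85
ee_pos: [0.5876, -0.1452, 0.0688]
tcp_rot: [179.9, 0.1, 115.4]
wrist_force: [0.0, -0.1, -0.1]
opening: -0.0001
[ 0.58760338 -0.14516242  0.06875316] -0.00013415037620550198
side 355 293 (np.float64(355.58927526604253), np.float64(293.2510358329414))
wrist 325 282 (np.float64(325.93574655162007), np.float64(282.61054064797474))
top 392 216 (np.float64(392.45805722422085), np.float64(216.99902227290303))
```

View pics/side6.png

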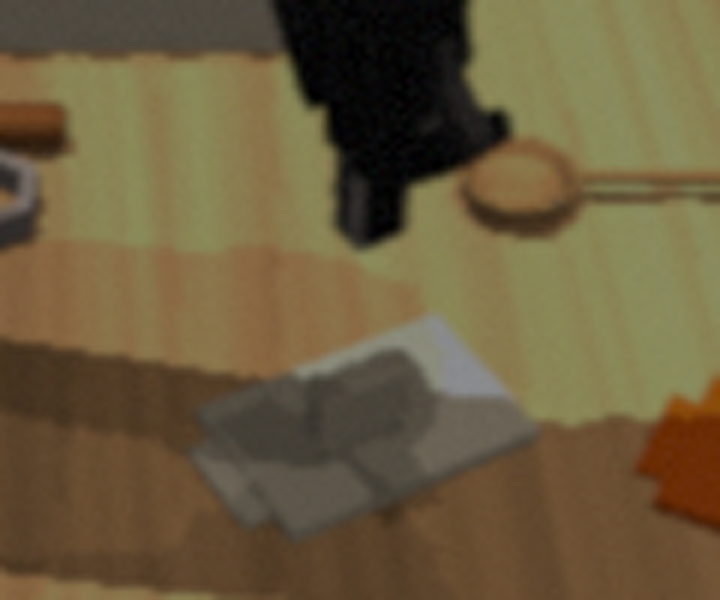

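View pics/wrist6.png

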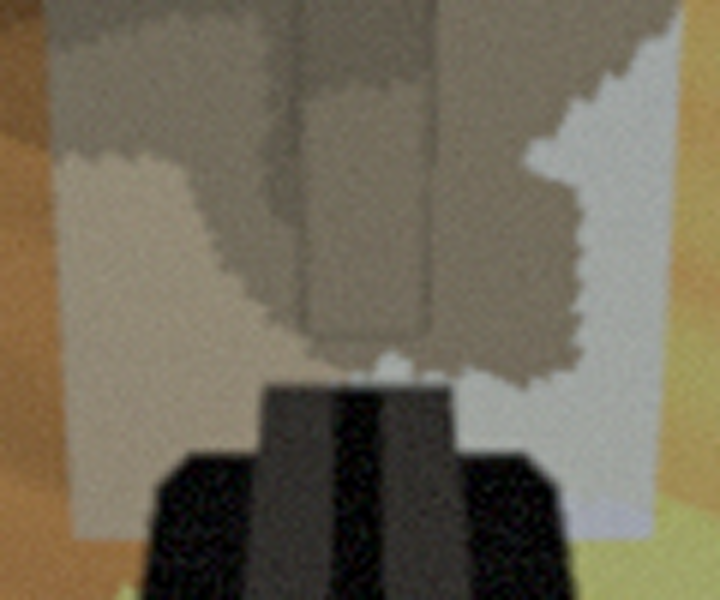

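```bash
python3 - <<'E'
from h import *
o=np.load("w6.npy",allow_pickle=True).item();T=np.linalg.inv(pose(o))
s=lambda p:ray("side",(295+p[0]/6,243+p[1]/6)); w=lambda p:ray("wrist",(265+p[0]/6,232+p[1]/6),o)
for a,b in(((365,248),(262,385)),((345,232),(452,385))):
    X,e=tri([s(a),w(b)]);print(X,e,"tool",(T@np.r_[X,1])[:3])
E
```

```text
[ 0.58380797 -0.15551092  0.1037264 ] [np.float64(0.0016398624136244456), np.float64(0.001639862413624324)] tool [-0.00775474 -0.0078254  -0.03497501]
[ 0.57878788 -0.14262794  0.10044664] [np.float64(0.0010587856758372818), np.float64(0.0010587856758372594)] tool [ 0.00603947 -0.00683956 -0.03170738]
```

```bash
python3 -m creep '[[0,0,0,0,0,0,1],[0,0,0,0,0,0,1],[0,0,0.01,0,0,0,1],[0,0,0.03,0,0,0,1],[0,0,0.05,0,0,0,1],[0,0,0.07,0,0,0,1],[0,0,0.089,0,0,0,1],[0,0,0.089,0,0,0,1]]' 50
python3 -m creep '[[0,0,0,0,0,0,1],[0,0,0,0,0,0,1]]'
python3 - <<'E'
from h import *
o=bot.get_obs();print(o["ee_pos"],o["opening"])
for n in("side","wrist"):
    im=optics.camera(n);x,y=map(int,proj(n,o["ee_pos"],o));x,y=(325,300) if n=="wrist" else (355,300);k=180 if n=="wrist" else 60;cv2.imwrite(f"pics/{n}7.png",cv2.resize(im[max(0,y-k):y+k,x-k:x+k,::-1],(560,560),interpolation=cv2.INTER_CUBIC))
E
```

```text
time: 5.8
ee_pos: [0.5849, -0.1445, -0.0245]
tcp_rot: [-179.8, -0.2, 115.4]
wrist_force: [0.1, 0.9, 0.6]
opening: 0.0852
time: 6.0
ee_pos: [0.5878, -0.1452, -0.0198]
tcp_rot: [179.9, 0.1, 115.4]
wrist_force: [-0.4, 0.9, 0.4]
opening: 0.0854
[ 0.58775135 -0.14516009 -0.01979326] 0.08538121538762013
```

View pics/side7.png

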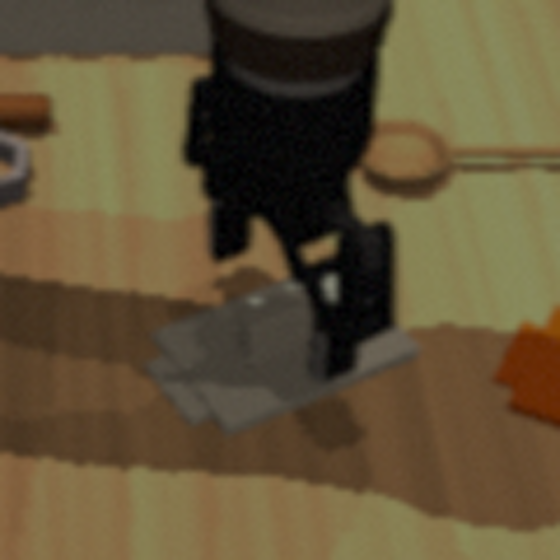

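View pics/wrist7.png

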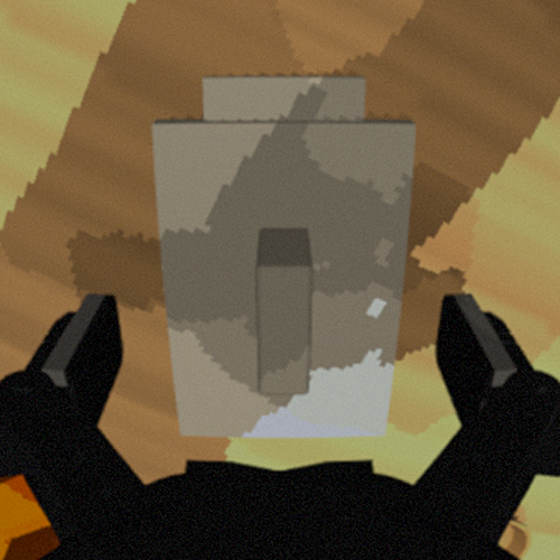

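```bash
python3 -m creep '[[0,0,0,0,0,0,0],[0,0,0,0,0,0,0],[0,0,0,0,0,0,0],[0,0,0,0,0,0,0],[0,0,0,0,0,0,0],[0,0,0,0,0,0,0],[0,0,0,0,0,0,0]]' 50
python3 - <<'E'
from h import *
o=bot.get_obs();print(o["ee_pos"],o["opening"])
for n in("side","wrist"):
    im=optics.camera(n);x,y=(325,300) if n=="wrist" else (355,300);k=180 if n=="wrist" else 60;cv2.imwrite(f"pics/{n}8.png",cv2.resize(im[max(0,y-k):y+k,x-k:x+k,::-1],(560,560),interpolation=cv2.INTER_CUBIC))
E
```

```text
time: 6.8
ee_pos: [0.5873, -0.1451, -0.0207]
tcp_rot: [180.0, 0.0, 115.4]
wrist_force: [0.3, -0.1, 2.0]
opening: 0.0127
[ 0.58726584 -0.14509504 -0.02067174] 0.012718062336854376
```

View pics/side8.png

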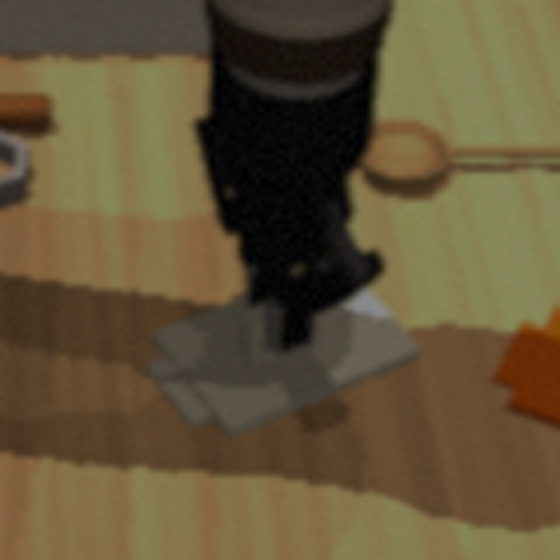

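View pics/wrist8.png

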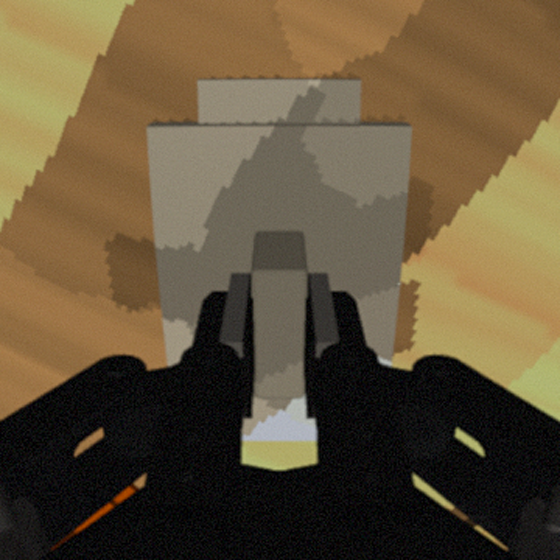

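```bash
python3 -m creep '[[0,0,-0.01,0,0,0,0],[0,0,-0.03,0,0,0,0],[0,0,-0.06,0,0,0,0],[0,0,-0.1,0,0,0,0],[0,0,-0.14,0,0,0,0],[0.03,0.014,-0.16,0,0,0.05,0],[0.06,0.028,-0.16,0,0,0.1,0],[0.09,0.042,-0.16,0,0,0.15,0]]'
python3 -m creep '[[0.035,0.006,0,0,0,0.08,0],[0.07,0.012,0,0,0,0.16,0],[0.105,0.018,0,0,0,0.24,0],[0.14,0.024,0,0,0,0.32,0],[0.175,0.03,0,0,0,0.35,0],[0.19,0.035,0,0,0,0.353,0],[0.19,0.035,0,0,0,0.353,0],[0.19,0.035,0,0,0,0.353,0]]'
python3 - <<'E'
from h import *
o=bot.get_obs();print(o["time"],o["ee_pos"],o["tcp_rot"],o["opening"])
im=optics.camera("wrist");cv2.imwrite("pics/w9.png",im[:,:,::-1]);np.save("w9.npy",o,allow_pickle=True)
im=optics.camera("side");cv2.imwrite("pics/s9.png",im[:,:,::-1])
E
```

```text
time: 7.7
ee_pos: [0.5867, -0.0449, 0.1407]
tcp_rot: [179.9, 0.0, 106.6]
wrist_force: [0.3, 0.5, -2.0]
opening: 0.0124
time: 8.5
ee_pos: [0.5652, 0.1459, 0.1393]
tcp_rot: [-180.0, 0.0, 86.6]
wrist_force: [-0.8, -0.1, -1.5]
opening: 0.013
8.5 [0.56516532 0.14587609 0.13926619] [-1.79998775e+02  2.36908756e-02  8.66298965e+01] 0.01299794039128903
```

View pics/w9.png

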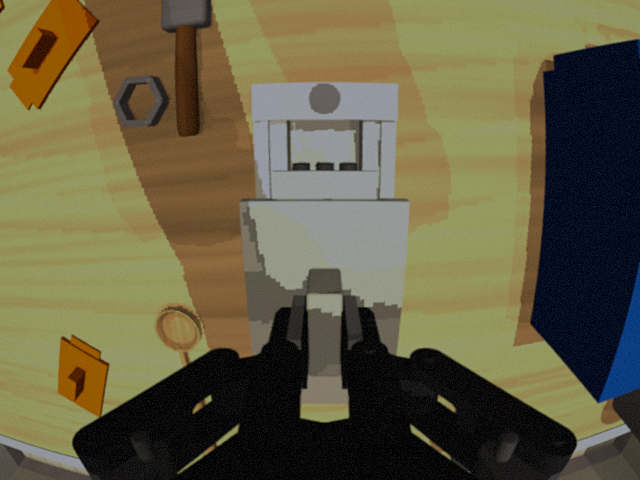

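View pics/s9.png

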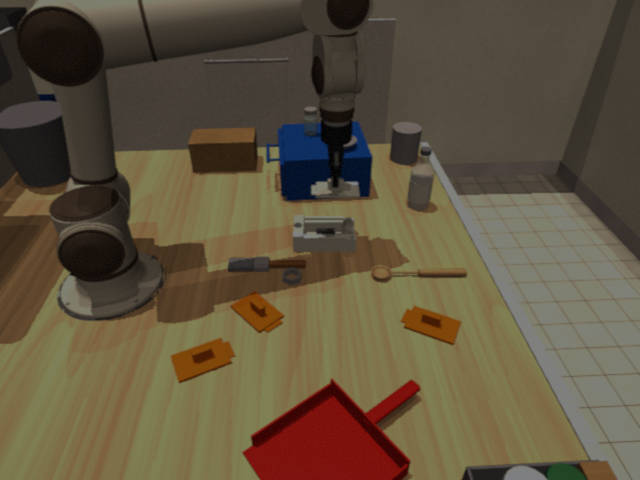

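```bash
python3 - <<'E'
import cv2
im=cv2.imread("pics/w9.png");cv2.imwrite("pics/w9z.png",cv2.resize(im[70:215,230:420],None,fx=4,fy=4,interpolation=cv2.INTER_CUBIC))
E
```

```text
(no output)
```

View pics/w9z.png

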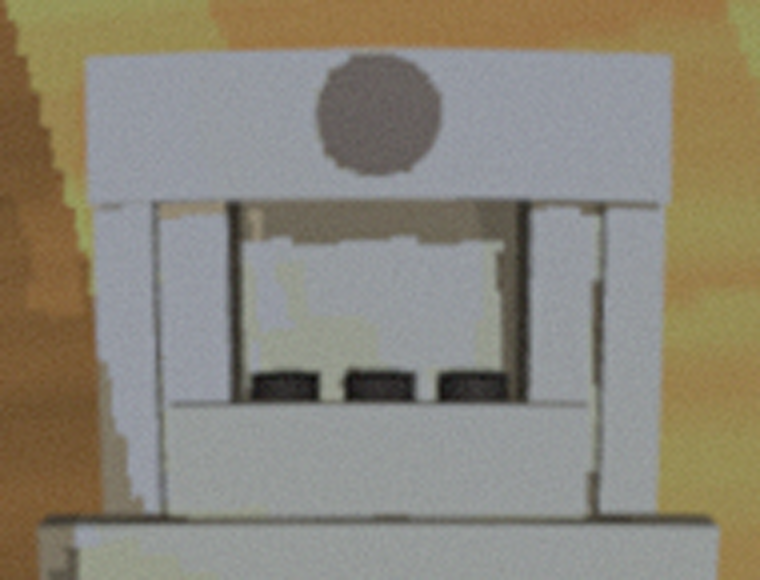

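```bash
python3 - <<'E'
from h import *
o=np.load("w9.npy",allow_pickle=True).item();T=np.linalg.inv(pose(o))
f=lambda p:(230+p[0]/4,70+p[1]/4)
B=np.array([plane("wrist",f(p),.05,o) for p in((87,57),(672,55),(668,203),(90,203))]);print(B.round(4))
for i,j in((0,1),(3,2)):
    d=B[j]-B[i];y=np.arctan2(-d[0],d[1]);m=(B[i]+B[j])/2;off=.084 if i==0 else .057
    print(np.linalg.norm(d),np.degrees(y),"centre",m+off*np.array([np.cos(y),np.sin(y),0]))
for p,z in(((170,403),.003),((588,403),.003),((42,520),.006),((717,520),.006)):
    X=plane("wrist",f(p),o["ee_pos"][2]+.0207+z,o);print((T@np.r_[X,1])[:3].round(4))
# two-view tri of bar corners w1/w9
o1=np.load("w1.npy",allow_pickle=True).item();h=lambda p:(470+p[0]/3.1,180+p[1]/3.1)
for a,b in(((87,57),(345,72)),((672,55),(486,207)),((668,203),(455,262)),((90,203),(310,133))):
    print(*tri([ray("wrist",f(a),o),ray("wrist",h(b),o1)]))
# top view cross check of bar
E
```

```text
[[0.4526 0.0999 0.05  ]
 [0.4582 0.2033 0.05  ]
 [0.4851 0.2013 0.05  ]
 [0.4791 0.0985 0.05  ]]
0.10353356851916339 -3.0953505306709754 centre [0.53924377 0.14704562 0.05      ]
0.10298670929051162 -3.3046733816601215 centre [0.53901838 0.14665466 0.05      ]
[-0.0226 -0.061  -0.0237]
[ 0.0209 -0.061  -0.0237]
[-0.0362 -0.0493 -0.0267]
[ 0.0346 -0.0493 -0.0267]
[0.45283416 0.09992334 0.05006912] [np.float64(0.00025346720363026484), np.float64(0.000253467203630249)]
[0.4586312  0.20339899 0.04948834] [np.float64(0.0005185850884552993), np.float64(0.0005185850884552527)]
[0.48472646 0.20116965 0.05075621] [np.float64(0.00035458369804588954), np.float64(0.00035458369804608985)]
[0.4785375  0.09848008 0.04999422] [np.float64(0.0006089952411725448), np.float64(0.0006089952411723763)]
```

```bash
cat >> h.py <<'E'
AL=np.eye(4);AL[:3,:3]=Ro.from_euler("z",-3.2,degrees=True).as_matrix();AL[:3,3]=[.5391,.1468,0]
def coverT(c=(-.0008,.006,-.0207)):
    M=np.eye(4);M[:3,:3]=np.array([[0,1,0],[1,0,0],[0,0,-1]]).T;M[:3,3]=c;return M
def goal(th,p0x,p0z,ret=0,y=0,c=(-.0008,.006,-.0207)):
    t=np.radians(th);x=np.array([np.cos(t),0,np.sin(t)]);z=np.array([-np.sin(t),0,np.cos(t)])
    O=np.array([p0x,y,p0z])+(.055+ret)*x
    G=np.eye(4);G[:3,:3]=np.c_[x,[0,1,0],z];G[:3,3]=O
    return AL@G@np.linalg.inv(coverT(c))
def delta(T,G):
    D=np.linalg.inv(T)@G;return np.r_[D[:3,3],Ro.from_matrix(D[:3,:3]).as_rotvec()].round(4)
def coverin(o,c=(-.0008,.006,-.0207)):
    return np.linalg.inv(AL)@pose(o)@coverT(c)
E
python3 - <<'E'
from h import *
o=bot.get_obs();print(o["ee_pos"],o["tcp_rot"])
T=pose(o)
# cover now in alarm
C=coverin(o);print(C.round(3))
for a in((20,-.0535,.055,.05),(20,-.0535,.042,.02),(20,-.0535,.042,0)): print(a,delta(T,goal(*a)))
# side check of lip height
for p in([-.067,-.022,0],[-.055,-.036,0],[.055,-.036,0]): print(proj("side",(pose(o)@coverT()@np.r_[p,1])[:3]))
im=cv2.imread("pics/s9.png");cv2.imwrite("pics/s9z.png",cv2.resize(im[165:265,285:385],None,fx=6,fy=6,interpolation=cv2.INTER_CUBIC))
E
```

```text
[0.56523107 0.14514755 0.13922237] [-1.79994613e+02  1.74948943e-02  8.65301229e+01]
[[ 1.     0.005  0.     0.032]
 [-0.005  1.     0.    -0.001]
 [-0.    -0.     1.     0.16 ]
 [ 0.     0.     0.     1.   ]]
(20, -0.0535, 0.055, 0.05) [ 0.0011  0.0204  0.0698 -0.3492  0.0011 -0.0046]
(20, -0.0535, 0.042, 0.02) [ 0.001  -0.0078  0.0931 -0.3492  0.0011 -0.0046]
(20, -0.0535, 0.042, 0) [ 0.0009 -0.0266  0.0999 -0.3492  0.0011 -0.0046]
(np.float64(311.11727607068667), np.float64(194.63831044767784))
(np.float64(315.7931945987114), np.float64(197.5431073415907))
(np.float64(359.4523551778198), np.float64(197.5125124933948))
```

View pics/s9z.png

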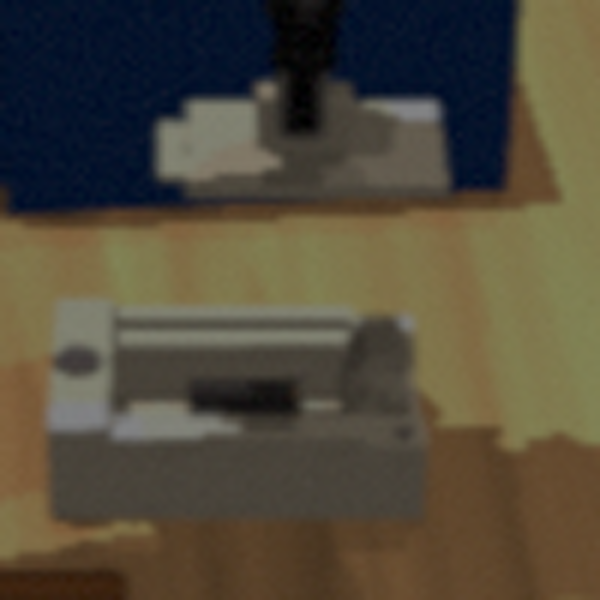

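```bash
python3 -m creep '[[0.001,0.005,0.01,-0.08,0,-0.002,0],[0.001,0.01,0.025,-0.16,0.0005,-0.004,0],[0.001,0.015,0.04,-0.24,0.001,-0.004,0],[0.001,0.02,0.055,-0.32,0.001,-0.004,0],[0.001,0.02,0.07,-0.349,0.001,-0.004,0],[0.001,0.02,0.07,-0.349,0.001,-0.004,0],[0.001,0.02,0.07,-0.349,0.001,-0.004,0],[0.001,0.02,0.07,-0.349,0.001,-0.004,0]]'
python3 - <<'E'
from h import *
o=bot.get_obs();print(o["time"],o["ee_pos"],o["tcp_rot"],o["opening"])
im=optics.camera("wrist");cv2.imwrite("pics/w10.png",im[:,:,::-1]);np.save("w10.npy",o,allow_pickle=True)
cv2.imwrite("pics/w10z.png",cv2.resize(im[60:280,220:430,::-1],None,fx=2.7,fy=2.7,interpolation=cv2.INTER_CUBIC))
im=optics.camera("side")[:,:,::-1];cv2.imwrite("pics/s10z.png",cv2.resize(im[165:265,285:385],None,fx=6,fy=6,interpolation=cv2.INTER_CUBIC))
C=coverin(o);print(C.round(4))
for p in([-.067,-.022,0],[-.055,-.036,0],[.055,-.036,0]): 
    a=proj("side",(pose(o)@coverT()@np.r_[p,1])[:3]);print((a[0]-285)*6,(a[1]-165)*6)
for p in([-.067,-.022,.003],[-.067,.022,.003],[-.055,-.036,.006],[-.055,.036,.006]):
    a=proj("wrist",(pose(o)@coverT()@np.r_[p,1])[:3],o);print("w",(a[0]-220)*2.7,(a[1]-60)*2.7)
for p in([-.057,-.052,.05],[-.057,.052,.05]):
    a=proj("wrist",(AL@np.r_[p,1])[:3],o);print("bar",(a[0]-220)*2.7,(a[1]-60)*2.7)
for a in((20,-.0535,.042,.02),(20,-.0535,.042,0)): print(a,delta(pose(o),goal(*a)))
E
```

```text
time: 9.4
ee_pos: [0.5861, 0.1458, 0.0706]
tcp_rot: [160.0, -0.0, 86.8]
wrist_force: [1.0, 0.5, -0.7]
opening: 0.0128
9.4 [0.58613516 0.1457699  0.07062928] [ 1.59953012e+02 -4.39857025e-02  8.67611491e+01] 0.012771654731607268
[[ 9.394e-01  7.000e-04 -3.428e-01  4.560e-02]
 [-9.000e-04  1.000e+00 -5.000e-04  8.000e-04]
 [ 3.428e-01  8.000e-04  9.394e-01  9.210e-02]
 [ 0.000e+00  0.000e+00  0.000e+00  1.000e+00]]
198.1397689619132 350.77047546348524
223.83633670140534 361.3626451993682
464.0772283795045 289.42228128318385
w 140.5440836358936 299.9831735422449
w 425.61357084987844 300.3315265556358
w 51.82370383218156 380.8083161563584
w 514.0622662175808 381.3281990545558
bar -43.74765067554016 37.31613926987782
bar 599.7673040785781 36.76096518946363
(20, -0.0535, 0.042, 0.02) [-0.0008 -0.0353  0.0132  0.0008 -0.0005 -0.0009]
(20, -0.0535, 0.042, 0) [-0.0009 -0.0553  0.0132  0.0008 -0.0005 -0.0009]
```

View pics/w10z.png

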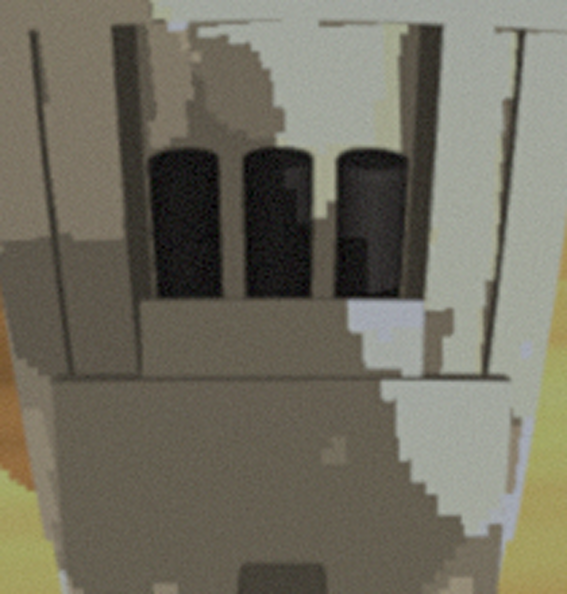

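View pics/s10z.png

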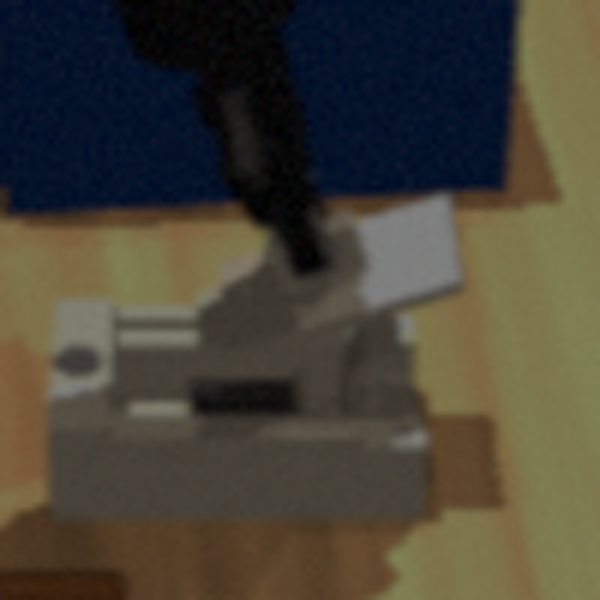

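```bash
python3 - <<'E'
from h import *
o=np.load("w10.npy",allow_pickle=True).item()
for y in(-.041,-.028,0,.028,.041):
  for z in(.05,.046):
    a=proj("wrist",(AL@np.r_[-.057,y,z,1])[:3],o);print(y,z,"bar",(a[0]-220)*2.7,(a[1]-60)*2.7)
o=bot.get_obs();print(o["ee_pos"],o["tcp_rot"]);print(coverin(o)[:3,3])
for a in((20,-.0535,.042,.02),(20,-.0535,.042,0)): print(a,delta(pose(o),goal(*a)))
E
```

```text
-0.041 0.05 bar 21.04597793330737 31.62508829571846
-0.041 0.046 bar 26.71929778001972 26.415992958397666
-0.028 0.05 bar 100.41203358429743 26.401773927981388
-0.028 0.046 bar 104.44112476871658 21.36781430452075
0 0.05 bar 277.70371468481744 21.559519089258597
0 0.046 bar 277.77713713831673 16.69603712249112
0.028 0.05 bar 455.18558921439916 26.076805464880735
0.028 0.046 bar 451.29070174595216 21.054192101402112
0.041 0.05 bar 534.7560794531616 31.167750051570213
0.041 0.046 bar 529.2039112129168 25.973848230169672
[0.58605644 0.14598654 0.07029947] [ 1.59960468e+02 -3.89004955e-02  8.67756994e+01]
[0.04547179 0.000995   0.09180168]
(20, -0.0535, 0.042, 0.02) [-0.001  -0.0351  0.0129  0.0007 -0.0005 -0.0006]
(20, -0.0535, 0.042, 0) [-0.0011 -0.0551  0.0129  0.0007 -0.0005 -0.0006]
```

```bash
python3 -m creep '[[-0.001,-0.01,0.004,0,0,0,0],[-0.001,-0.02,0.009,0,0,0,0],[-0.001,-0.03,0.013,0,0,0,0],[-0.001,-0.036,0.013,0,0,0,0],[-0.001,-0.042,0.013,0,0,0,0],[-0.001,-0.047,0.013,0,0,0,0],[-0.001,-0.047,0.013,0,0,0,0]]'
python3 - <<'E'
from h import *
o=bot.get_obs();print(o["time"],o["ee_pos"],o["tcp_rot"],o["opening"],o["wrist_force"])
im=optics.camera("wrist");cv2.imwrite("pics/w11.png",im[:,:,::-1])
cv2.imwrite("pics/w11z.png",cv2.resize(im[60:280,220:430,::-1],None,fx=2.7,fy=2.7,interpolation=cv2.INTER_CUBIC))
im=optics.camera("side")[:,:,::-1];cv2.imwrite("pics/s11z.png",cv2.resize(im[165:265,285:385],None,fx=6,fy=6,interpolation=cv2.INTER_CUBIC))
C=coverin(o);print(C.round(4), C@[-.067,0,.0015,1], C@[-.055,0,0,1],C@[.055,0,.006,1])
print(delta(pose(o),goal(20,-.0535,.042,0)))
E
```

```text
time: 10.2
ee_pos: [0.5449, 0.1474, 0.0409]
tcp_rot: [160.0, -0.0, 86.8]
wrist_force: [0.1, -0.2, -0.6]
opening: 0.0125
10.2 [0.54487906 0.14743742 0.0408883 ] [ 1.59997503e+02 -1.98960913e-02  8.68266809e+01] 0.012543323595387448 [ 0.13428971 -0.20968459 -0.62457857]
[[ 9.397e-01 -5.000e-04 -3.421e-01  4.300e-03]
 [ 3.000e-04  1.000e+00 -5.000e-04  2.000e-04]
 [ 3.421e-01  3.000e-04  9.397e-01  6.240e-02]
 [ 0.000e+00  0.000e+00  0.000e+00  1.000e+00]] [-5.91792551e-02  1.28798391e-04  4.08831381e-02  1.00000000e+00] [-4.73900317e-02  1.33352361e-04  4.35783545e-02  1.00000000e+00] [5.39221461e-02 1.65506622e-04 8.68431391e-02 1.00000000e+00]
[-0.0002 -0.0063 -0.0006  0.     -0.0005  0.0003]
```

View pics/w11z.png

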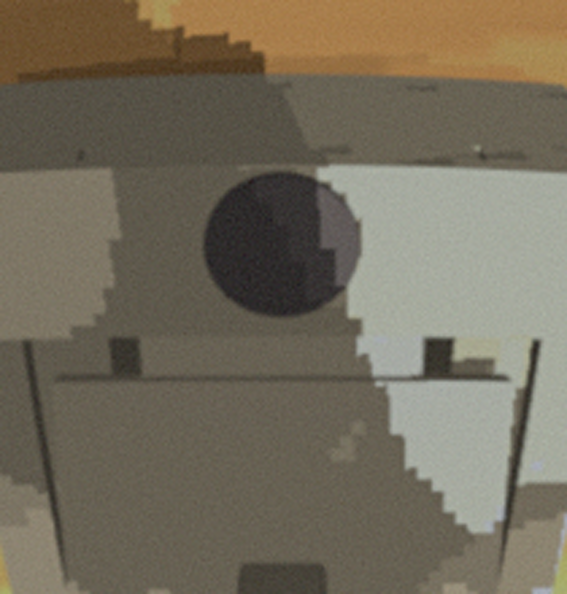

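View pics/s11z.png

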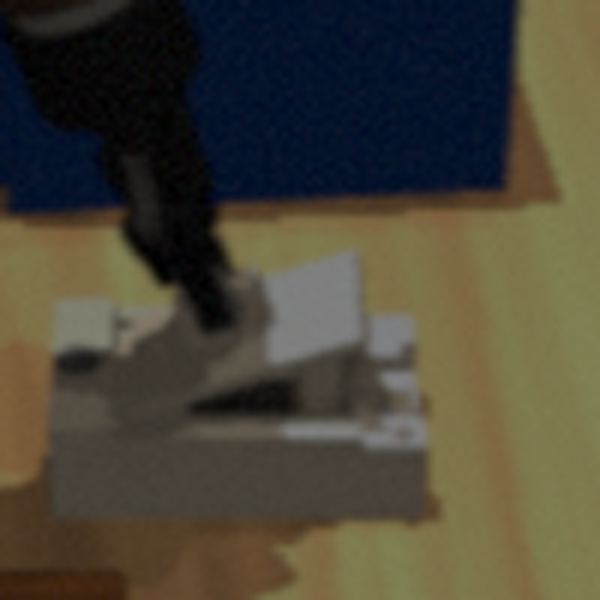

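```bash
python3 -m creep '[[0,-0.003,0,0,0,0,0],[0,-0.006,-0.0005,0,0,0,0],[0,-0.006,-0.0005,0,0,0,0],[0,-0.006,-0.0005,0,0,0,0]]'
python3 - <<'E'
from h import *
o=bot.get_obs();print(o["ee_pos"],o["wrist_force"])
im=optics.camera("wrist");cv2.imwrite("pics/w12z.png",cv2.resize(im[60:280,220:430,::-1],None,fx=2.7,fy=2.7,interpolation=cv2.INTER_CUBIC))
C=coverin(o);print(C@[-.067,0,.0015,1], C@[-.055,0,0,1],C@[.055,0,.006,1])
for a in ((12,-.054,.0415),(6,-.0545,.041),(0,-.055,.040)): print(delta(pose(o),goal(*a)))
E
```

```text
time: 10.7
ee_pos: [0.5396, 0.1477, 0.0393]
tcp_rot: [160.0, -0.0, 86.8]
wrist_force: [0.3, -0.2, -1.7]
opening: 0.0131
[0.53959447 0.1476717  0.03929677] [ 0.31769998 -0.19474306 -1.66934368]
[-6.44689045e-02  8.60124439e-05  3.92911162e-02  1.00000000e+00] [-5.26797021e-02  8.73505297e-05  4.19864277e-02  1.00000000e+00] [4.86321318e-02 9.26680294e-05 8.52520294e-02 1.00000000e+00]
[-1.000e-04 -4.800e-03  6.600e-03  1.397e-01 -3.000e-04  1.000e-04]
[-1.000e-04 -8.500e-03  1.150e-02  2.444e-01 -3.000e-04  1.000e-04]
[-1.000e-04 -1.290e-02  1.660e-02  3.491e-01 -3.000e-04  1.000e-04]
```

View pics/w12z.png

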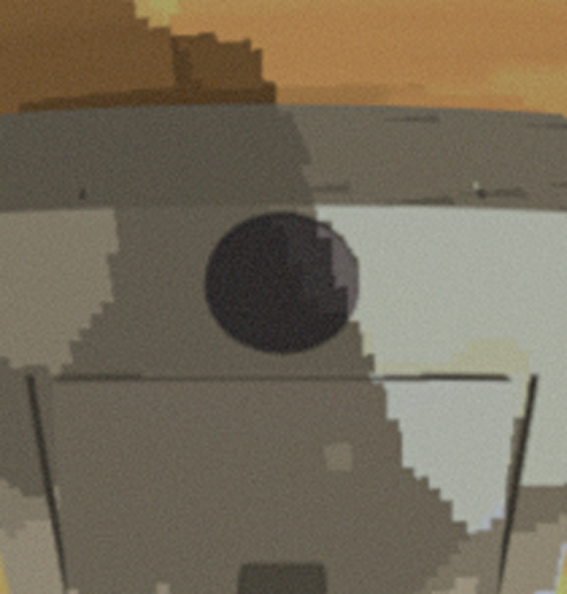

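```bash
python3 -m creep '[[0,-0.001,0.0015,0.035,0,0,0],[0,-0.0023,0.0032,0.07,0,0,0],[0,-0.0035,0.0049,0.105,0,0,0],[0,-0.0048,0.0066,0.14,0,0,0],[0,-0.0048,0.0066,0.14,0,0,0]]'
python3 - <<'E'
from h import *
o=bot.get_obs();print(o["ee_pos"],o["wrist_force"],o["torque"])
C=coverin(o);print(C@[-.067,0,.0015,1], C@[-.055,0,0,1],C@[.055,0,.006,1])
for a in ((9,-.0543,.041),(6,-.0545,.041),(3,-.0548,.0405),(0,-.055,.040)): print(delta(pose(o),goal(*a)))
E
```

```text
time: 11.25
ee_pos: [0.5379, 0.1477, 0.0312]
tcp_rot: [168.1, -0.0, 86.8]
wrist_force: [0.3, -0.5, -0.3]
opening: 0.0128
[0.53794994 0.14770222 0.03120975] [ 0.29858896 -0.47561691 -0.28068441] [0.00560234 0.21064492 0.00196699]
[-6.54703309e-02  5.45144495e-05  4.03211047e-02  1.00000000e+00] [-5.34194360e-02  5.08996154e-05  4.13339814e-02  1.00000000e+00] [5.29646418e-02 1.71206076e-05 6.99421419e-02 1.00000000e+00]
[-0.     -0.0021  0.0026  0.0511 -0.     -0.0003]
[-0.     -0.0035  0.0051  0.1035 -0.     -0.0003]
[-0.000e+00 -5.300e-03  7.900e-03  1.558e-01 -1.000e-04 -3.000e-04]
[-0.000e+00 -7.200e-03  1.070e-02  2.082e-01 -1.000e-04 -3.000e-04]
```

```bash
python3 -m creep '[[0,-0.001,0.0013,0.025,0,0,0],[0,-0.0021,0.0026,0.051,0,0,0],[0,-0.0028,0.0038,0.077,0,0,0],[0,-0.0035,0.0051,0.1035,0,0,0],[0,-0.0035,0.0051,0.1035,0,0,0]]'
python3 - <<'E'
from h import *
o=bot.get_obs();print(o["ee_pos"],o["wrist_force"],o["torque"])
C=coverin(o);print(C@[-.067,0,.0015,1], C@[-.055,0,0,1],C@[.055,0,.006,1])
for a in ((3,-.0548,.0405),(0,-.055,.040),(-1.5,-.055,.0395)): print(delta(pose(o),goal(*a)))
E
```

```text
time: 11.75
ee_pos: [0.5351, 0.1479, 0.0254]
tcp_rot: [174.1, -0.0, 86.8]
wrist_force: [-2.8, 1.7, 1.0]
opening: 0.0129
[0.53513304 0.14793067 0.0254362 ] [-2.82423346  1.69777088  0.97759881] [0.18896691 0.46503306 0.03957025]
[-6.69902976e-02  1.01985766e-04  4.12179338e-02  1.00000000e+00] [-5.48995527e-02  1.02264734e-04  4.09651708e-02  1.00000000e+00] [5.38927299e-02 9.93222180e-05 5.82925835e-02 1.00000000e+00]
[-0.0001 -0.0011  0.0029  0.0511 -0.0003 -0.    ]
[-1.000e-04 -2.600e-03  5.900e-03  1.035e-01 -3.000e-04  0.000e+00]
[-1.000e-04 -3.300e-03  7.600e-03  1.296e-01 -3.000e-04  0.000e+00]
```

```bash
python3 -m creep '[[0,-0.0006,0.0015,0.026,0,0,0],[0,-0.0011,0.003,0.051,0,0,0],[0,-0.0018,0.0045,0.077,0,0,0],[0,-0.0026,0.006,0.103,0,0,0],[0,-0.0026,0.006,0.103,0,0,0]]'
python3 - <<'E'
from h import *
o=bot.get_obs();print(o["ee_pos"],o["wrist_force"],o["torque"])
C=coverin(o);print(C@[-.067,0,.0015,1], C@[-.055,0,0,1],C@[.055,0,.006,1])
im=optics.camera("side")[:,:,::-1];cv2.imwrite("pics/s13z.png",cv2.resize(im[165:265,285:385],None,fx=6,fy=6,interpolation=cv2.INTER_CUBIC))
print(delta(pose(o),goal(-1.5,-.055,.0395)))
E
```

```text
time: 12.25
ee_pos: [0.5337, 0.148, 0.0193]
tcp_rot: [179.9, -0.0, 86.8]
wrist_force: [-0.2, 0.2, -0.1]
opening: 0.013
[0.53367154 0.14795257 0.01931354] [-0.2444542   0.1770795  -0.09616421] [-0.00478946  0.13752384  0.01822302]
[-6.65065843e-02  5.50790872e-05  4.14525650e-02  1.00000000e+00] [-5.45050957e-02  5.30047100e-05  3.99645238e-02  1.00000000e+00] [5.54888682e-02 2.96407443e-05 4.60741363e-02 1.00000000e+00]
[-0.     -0.0011  0.0018  0.0272 -0.0002 -0.0002]
```

View pics/s13z.png

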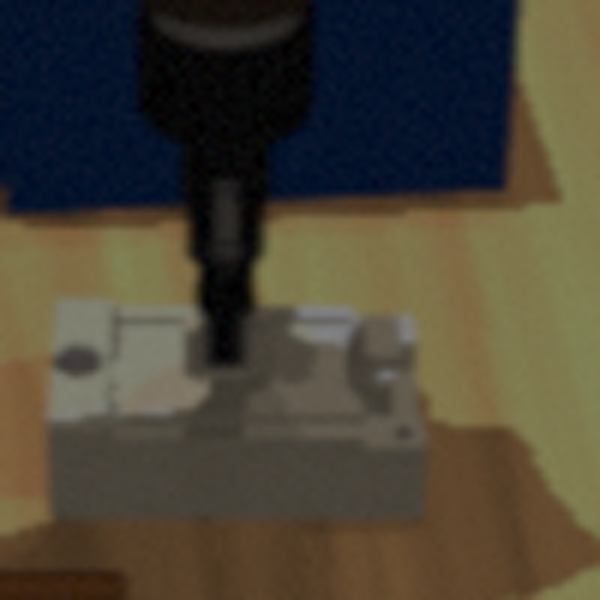

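```bash
python3 -m creep '[[0,0,0.0008,0.01,0,0,0],[0,0,0.0015,0.02,0,0,0],[0,0,0.0015,0.02,0,0,0]]'
python3 -m creep '[[0,0,-0.0012,-0.02,0,0,0],[0,0,-0.0012,-0.02,0,0,0]]'
python3 -m creep '[[0,0,0,0,0,0,0.4],[0,0,0,0,0,0,1],[0,0,0,0,0,0,1],[0,0,0,0,0,0,1],[0,0,0,0,0,0,1],[0,0,0,0,0,0,1]]'
python3 - <<'E'
from h import *
o=bot.get_obs();print(o["ee_pos"],o["wrist_force"],o["torque"],o["opening"])
for n,s in(("side",np.s_[165:265,285:385]),("wrist",np.s_[60:440,130:510])):
    im=optics.camera(n)[:,:,::-1];cv2.imwrite(f"pics/{n}14.png",cv2.resize(im[s],(590,590),interpolation=cv2.INTER_CUBIC))
E
```

```text
time: 12.6
ee_pos: [0.533, 0.1481, 0.0193]
tcp_rot: [-179.0, -0.0, 86.8]
wrist_force: [-6.6, -0.2, 11.0]
opening: 0.0129
time: 12.8
ee_pos: [0.5334, 0.1481, 0.0196]
tcp_rot: [179.8, -0.0, 86.8]
wrist_force: [1.7, -0.4, 1.8]
opening: 0.0124
time: 13.4
ee_pos: [0.533, 0.148, 0.0191]
tcp_rot: [179.9, -0.0, 86.8]
wrist_force: [-0.6, 1.3, 0.8]
opening: 0.0855
[0.53300853 0.14802086 0.01909269] [-0.63555118  1.30601743  0.80193757] [-0.06496927  0.00813164 -0.04792171] 0.0854557078647978
```

View pics/side14.png

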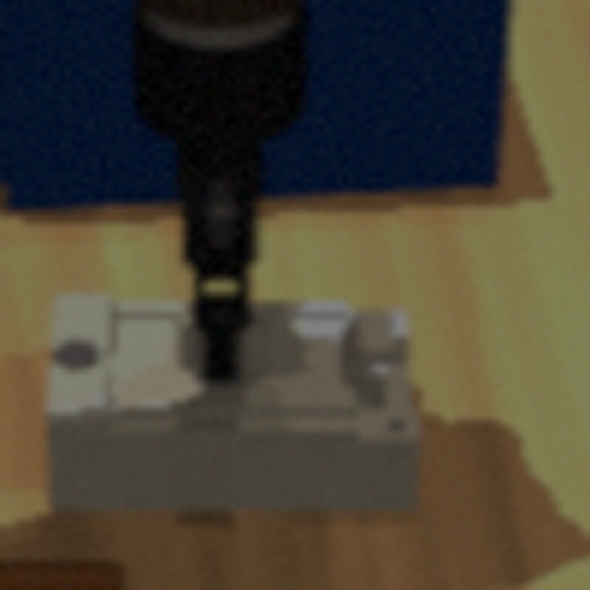

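View pics/wrist14.png

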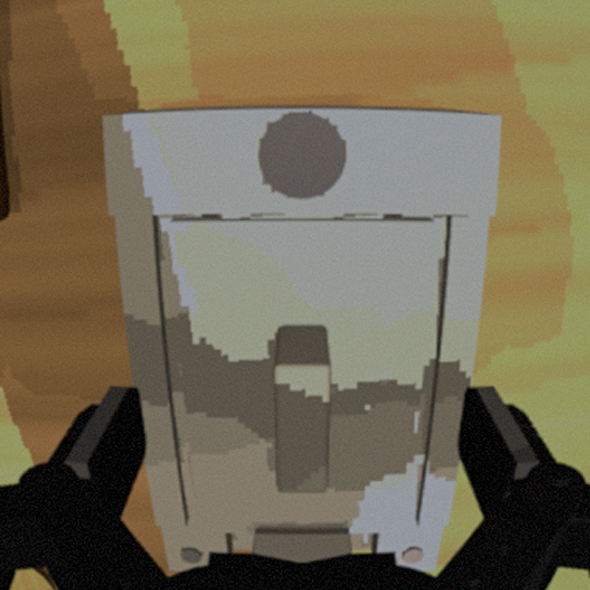

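```bash
python3 -m creep '[[0,0,-0.01,0,0,0,1],[0,0,-0.03,0,0,0,1],[0,0,-0.06,0,0,0,1],[0,0,-0.1,0,0,0,1],[0,0.02,-0.12,0,0,0,1],[0,0.02,-0.12,0,0,0,1],[0,0.02,-0.12,0,0,0,1]]'
python3 - <<'E'
from h import *
o=bot.get_obs();print(o["time"],o["ee_pos"],o["wrist_force"],o["opening"])
ims={n:optics.camera(n)[:,:,::-1] for n in("side","wrist","top")}
cv2.imwrite("pics/side15.png",cv2.resize(ims["side"][205:265,285:365],(800,600),interpolation=cv2.INTER_CUBIC))
cv2.imwrite("pics/wrist15.png",ims["wrist"]);cv2.imwrite("pics/top15.png",ims["top"])
cv2.imwrite("pics/wrist15z.png",cv2.resize(ims["wrist"][90:330,225:425],None,fx=2.5,fy=2.5,interpolation=cv2.INTER_CUBIC))
for nme,p in dict(roof=[-.057,0,.05],tailL=[.055,-.036,.046],tailR=[.055,.036,.046],nose=[.051,0,.048],noseL=[.051,-.016,.048],noseR=[.051,.016,.048],ltop=[.058,0,.059],grip=[-.005,0,.072],gf=[-.025,0,.072],gb=[.015,0,.072],plF=[-.055,0,.046]).items():
    X=(AL@np.r_[p,1])[:3];a=proj("wrist",X,o);print(nme,round((a[0]-225)*2.5),round((a[1]-90)*2.5))
E
```

```text
time: 14.2
ee_pos: [0.5528, 0.1469, 0.1396]
tcp_rot: [179.8, -0.0, 86.8]
wrist_force: [0.4, 0.2, -0.3]
opening: 0.0855
14.2 [0.55284978 0.14686271 0.13955525] [ 0.4444416   0.17385019 -0.28503478] 0.08547230815094564
roof 249 116
tailL 136 474
tailR 361 474
nose 249 465
noseL 198 465
noseR 299 465
ltop 249 500
grip 249 312
gf 249 239
gb 249 381
plF 249 122
```

View pics/wrist15z.png

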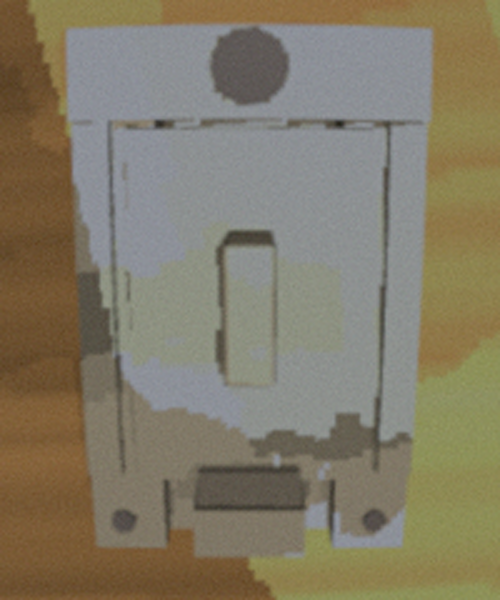

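View pics/side15.png

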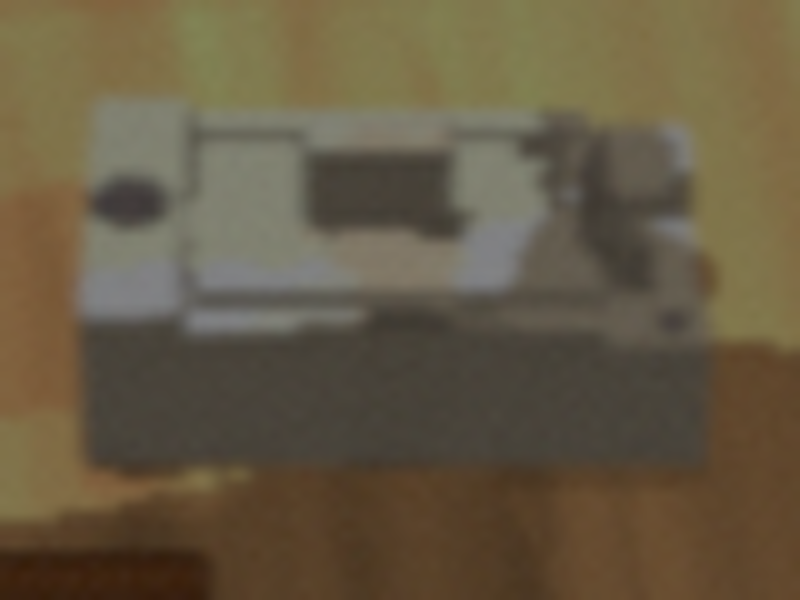

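View pics/top15.png

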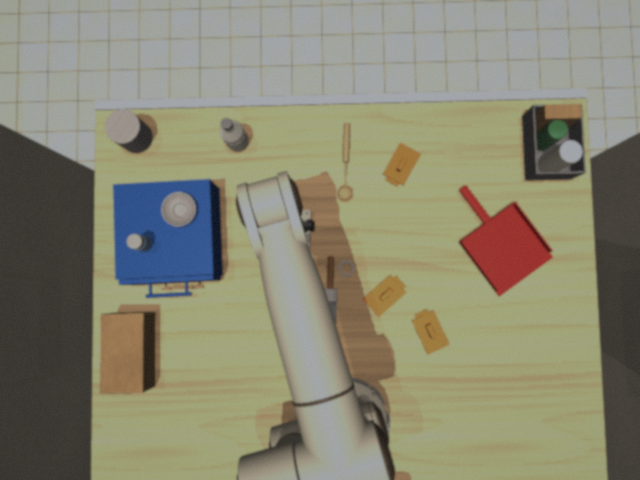

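```bash
python3 -c "
from workcell import bot
print(bot.job_done()); print(bot.get_obs()['time'])"
```

```text
the job is handed in; nothing more can be done
None
the job is handed in; nothing more can be done
```

The cover is in the alarm: I gripped it by its rib, hooked the lip under the bar at about 20° tilt, pivoted it down past the latch, released it and backed off. I handed the job in at about 14 s; it reports no verdict.

**Last checks, all passed:**
- **Cover flat:** the wrist and side pictures show it flat between the rails, with its front edge at the roof bar.
- **Position:** the rib lies about 1 mm from its home position along the alarm's x.
- **Latch:** the latch nose is over the tail, within about 1 mm of its rest position.
- **Press test:** pressing gave about 11 N from the ledges, and the force fell back to near zero afterwards.
- **Bystanders:** I saw none of them move; in the last top picture the arm hid the nut and brush in part.

**One thing that disagreed:** the first grasp closed on nothing above the rib. Measured from the side and wrist views, the real fingertips sit about 33 mm short of the reported tool point. I corrected for that and the second grasp held. Nothing was displaced by the miss.

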